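Turn the marble dish to the lantern

ROBOT

A 7-joint arm with a two-finger parallel gripper is mounted at the origin on the work surface. World frame = base frame: x ahead of the robot, y to its left, z up, the work surface at z = 0. Lengths are in m, angles in rad, forces in N, time in s.
With the tool pointing down it reaches from about 0.35 to 0.9 m from the base axis. Payload 8.1 kg.
Tool frame: the origin (TCP) lies midway between the tips of the shut fingers; the grasp point (between the pads) lies 19 mm behind it; z points along the fingers, y is the line along which they close (so a half turn about z gives the same grasp; the last joint's range is limited). The gripper opens to 92 mm and grips with 3 to 60 N. Pads are 19 mm wide; open, the fingers measure 130 mm over their backs; the gripper's body (75 mm by 190 mm) begins 47 mm behind the grasp point.
Start: joints at [1.074, 0.434, 0.025, 1.573, -0.012, 1.134, -0.075], TCP at [0.24, -0.577, 0.207] pointing down, gripper open.
Joint ranges: [-2.62, 2.62], [-0.44, 2.09], [-1.27, 1.32], [0.08, 2.57], [-1.32, 4.46], [0.12, 2], [-2.74, 2.74]. Speed limits (rad/s): [2.22, 2.22, 3.01, 3.01, 3.14, 3.14, 3.14].

INTERFACE

Orientations are given as a rotation vector (axis times angle).
In Python, from cell import arm gives the robot as it stands.
- The arm moves only by the tool carry_out, never from a script. Its arguments are lists of equal length, an entry for each row: "claw": the finger opening in cm, from 0 to 9.18; "delta_pos": the shift along the tool's x, y, z in cm, a list of three; "angular": the turn, a rotation vector about the tool's x, y, z in rad, a list of three. In form: {"claw": [claw, ...], "delta_pos": [[dx, dy, dz], ...], "angular": [[ax, ay, az], ...]}. A call has 1 to 20 rows; each row shifts and turns the commanded pose from where the row before left it, along the tool's axes as they then stand; what a row does not reach is not made up. A row lasts 1/10 s, in which the tool goes at most 50 mm and 8.59 degrees, less where a joint would pass 70% of its speed; a pose out of reach is approached as far as the arm can. A call with a gripper value outside its range is refused whole. The fingers move at their own pace and stop on an object; "force" is the grip in N (left out, the last holds). Time passes only in rows, so rows that do not move let the fingers close. It gives the time, the measured TCP pose, the force, the opening and the grip force at its end, in the units of the state.
- arm.observe(): the state, without advancing time (a new reading comes with each control period).
- arm.get_image(name): name is "scene" or "side" or "wrist"; returns a dict with "frame" (480x640x3 uint8, red, green, blue), "mtx" (3x3 intrinsics, pixels), "dist" ([k1, k2, p1, p2, k3] as OpenCV has them; the pictures are not rectified), "T" (4x4, takes a point from camera to world coordinates). Camera axes: x right, y down, z forward; pixel columns grow to the right and rows downward; lengths in m; the calibration is good to about 2 mm. A picture is of the moment at which its call begins. There is no depth.
- arm.sign_off(): hands the job in; it is judged then, once.
Trained networks look in a picture, given as the dict that the camera call returned (one of the last four; its "shot" number tells which), for a name from the list of things; names that differ only in an ending like _2 or _b are one class to them, and where a whole thing is asked for, a point or a joint stands for the part that bears it (a point fixed in the world has none). Each returns a list of dicts, best first, with "conf" (0 to 1); they miss things now and then, are a little off and sometimes report something else, mostly with a low value. They report only what shows in the picture. A call takes as long as a camera call. They do not tell look-alikes from the thing itself.
- arm.look_for(label, picture): "centre" ([column, row] as shares, 0 to 1, of the picture: columns of its width, rows of its height, amid what is visible of it).
- arm.trace(label, picture): "region" (480x640 bool, what is visible of it) and "centre" ([column, row] as shares, 0 to 1, of the picture: columns of its width, rows of its height, amid what is visible of it).
- arm.place_of(label, picture): "centre" ([column, row] as shares, 0 to 1, of the picture: columns of its width, rows of its height: a listed point, or the origin of a listed thing).
The state is a dict: "clock": time; "joints": joint angles; "dq": joint speeds; "joint_efforts": joint torques, N m; "position": TCP position; "ee_rot": TCP orientation; "force": force on the tool from outside, world axes, zero at the start; "ft_torque": the same for the moment, N m; "width": opening from 0.0 (shut) to 1.0 (fully open); "gripper_force": force on a finger pad.
Only numpy, scipy, OpenCV 4.12 (cv2) and the standard library are available. Lean on these libraries where they do the work, as an engineer would, in place of code of your own. Each camera call takes 0.05 s, during which the arm holds its last target. There are 200 camera calls.

TASK

Turn the black knob of the swing catch clockwise until it clicks past its detent and its arm is off the pink dish. Then lift the dish by its handle, underside at least 10 cm above the table, and above its seat turn it about a quarter turn until its pouring lip points at the middle of the lantern's open doorway, ready for the marble to be rolled in. Keep the dish level and the marble in its middle all the while, disturb nothing else, and finish still holding the dish up there, at rest.

Things in the scene. Friction and masses are not known exactly. Their poses are not given: they have to be found in the camera images.
- cradle: fixed wooden board, x -60 to 60, y -160 to 60 mm, 8 mm thick, with a round cup seat (84 mm wide, top 34 mm above the table) holding the dish's foot, and at (0, -105) mm a steel post with the catch (its spring and pivot pin, behind it at y -145, are 54 mm high). Origin on the table under the cup's centre; z up. The dish stands with its underside 28 mm above the table. Yaw within 0.3 rad.
- catch (a joint): angle (rad) of the swing catch on the post, growing clockwise seen from above. At the start (0) its flat steel arm (60 x 16 x 8 mm, 2 mm above the dish's rim) points along the cradle's +y, over the rim. A sprung over-centre detent resists with about 0.15 N m at 0, falling to nothing at 0.6; past that the catch snaps by itself to its stop at 1.2, arm swung clear, and stays.
- knob_grip (a point): on the turning axis of the catch's black grip bar, 85 mm above the table. The bar is 42 mm long (along the arm), 14 mm wide, 68 to 100 mm above the table; pinch it across its 14 mm. The point turns with the catch; its y axis points along the arm, whose top is 65 mm above the table.
- catch_tip (a point): end of the catch's arm, at mid thickness, 60 mm from the turning axis
- dish: pink ceramic dish, 116 mm across, 26 mm high, 190 to 300 g, inside a shallow cone (10 degrees), foot 60 mm wide standing loose in the cup behind a 6 mm high edge. Origin at the centre of its underside, z up; +x points to its pouring lip, -x to its handle. At the start x is within 0.12 rad of the cradle's x.
- lip (a point): tip of the dish's pouring lip (a trough 26 mm wide), 77 mm from the dish's centre along +x, 26 mm above its underside
- handle (a point): place to grip on the dish's straight stub handle: 98 mm from the centre along -x, at mid thickness, 18 mm above the underside (46 mm above the table at the start). The handle is 20 mm wide, 12 mm thick and reaches from 55 to 129 mm from the centre; axes as the dish's
- dish_middle (a point): middle of the dish's hollow, at the height of the marble's centre at rest: 25.5 mm above the underside
- marble_center (a point): centre of the loose amber glass marble, 25 mm across, 22 g, resting in the middle of the dish
- lantern: fixed clear glass lantern in a dark steel frame, 140 x 140 mm, 0.28 m high, beside the cradle on its left (+y) side. Origin under its centre; its open doorway looks along its own -x, towards the dish.
- doorway (a point): middle of the lantern's open doorway (120 mm wide), 107 mm above the table, 70 mm from the lantern's axis
- lantern_door (a joint): angle of the lantern's glass door (125 mm wide, 182 mm high, hinged at one side of the doorway); 0 shut, 1.6 to 2.1 at the start: open, leaving the doorway free
- pump: bystander: purple plastic balloon pump standing upright, 72 mm across, 243 mm high; origin under its centre
- candle_jar: bystander: jar, 60 mm across, 60 mm high; origin under its centre
- trinket_box: bystander: dark wooden box, 70 x 50 x 35 mm; origin under its centre
Things that resemble listed ones, but are neither listed nor needed, are in the scene too. Leave any brown or green look-alike of the dish alone.

How it is judged:
On the way, in this order (a step that is already met when the one before it is completed fails the run):
1. the catch is past its detent, arm clear of the dish (value of joint catch above 0.95 rad), for 0.2 s.
2. the dish is lifted by the gripper, marble in its middle (height (world z) of dish above 0.095 m and contact force between the fingers and dish above 1 N and distance between marble_center and dish_middle below 0.02 m), for 0.2 s.
At the end, for the whole second after the job is handed in: Catch over 0.95 rad; fingers holding the dish at rest, underside over 95 mm up, centre within 50 mm of the seat's (horizontally), level within 0.1 rad, touching neither cradle nor lantern; its lip's line passes within 35 mm of the doorway's middle; marble within 15 mm of the dish's middle (value of joint catch above 0.95 rad and height (world z) of dish above 0.095 m and contact force between the fingers and dish above 1 N and horizontal distance between dish and cradle below 0.05 m and x of doorway in the frame of dish above 0.08 m and y of doorway in the frame of dish between -0.035 and 0.035 m and angle between dish's own z axis and vertical below 0.1 rad and distance between marble_center and dish_middle below 0.015 m and linear speed of dish below 0.02 m/s and contact force between dish and cradle below 0.1 N and contact force between dish and lantern below 0.1 N); the arm keeps its last pose, push and grip.
It fails at once if the marble strays more than 25 mm from the dish's middle (distance between marble_center and dish_middle above 0.025 m).
It fails at once if the dish is tipped more than 0.2 rad (angle between dish's own z axis and vertical above 0.2 rad).
It fails at once if the lantern's door is knocked (contact force between any of the arm, dish and lantern above 5 N).
It fails at once if another thing is moved more than 20 mm (distance of any of pump, candle_jar, trinket_box from where it was at the start of the episode above 0.02 m).
It also fails if it takes over 54 s, if anything falls off the work surface, if the arm or the gripper's body presses on something with over 40 N, if the wrist force passes 120 N, or if a joint passes its speed limit or range.

## Working session

There is one attempt and no reset: what is moved stays moved. The work goes in short steps, Python scripts to look and compute and a tool call to move; the robot and the scene stay as the last step left them, time stands still between calls to the robot, and variables do not carry over. Pictures are saved under pics/ and viewed, at most 14 in all, crops included, and the job is handed in when it is done.

Besides the shell and the picture viewer there is one more tool, called after "Request:" by a JSON object that holds its "op" and its "data", one argument or row to a line. carry_out: Moves the arm, as the interface text tells. Its arguments: {"type":"object","properties":{"claw":{"type":"array","items":{"type":"number"}},"delta_pos":{"type":"array","items":{"type":"array","items":{"type":"number"}}},"angular":{"type":"array","items":{"type":"array","items":{"type":"number"}}},"force":{"type":"number"}},"required":["claw","delta_pos","angular"]}

```bash
mkdir -p pics; cat > h.py <<'E'
import numpy as np, cv2
from cell import arm
def ray(im,c):
    p=np.array([[c[0]*640,c[1]*480]],float).reshape(1,1,2)
    u=cv2.undistortPoints(p,im["mtx"],np.array(im["dist"],float))[0,0]
    T=np.array(im["T"]); d=T[:3,:3]@np.array([u[0],u[1],1.]); return T[:3,3],d/np.linalg.norm(d)
def tri(rs):
    A=np.zeros((3,3));b=np.zeros(3)
    for o,d in rs:
        M=np.eye(3)-np.outer(d,d);A+=M;b+=M@o
    x=np.linalg.solve(A,b); return x,[np.linalg.norm((np.eye(3)-np.outer(d,d))@(x-o)) for o,d in rs]
def atz(im,c,z):
    o,d=ray(im,c); return o+d*(z-o[2])/d[2]
def save(im,n): cv2.imwrite("pics/"+n+".png",im["frame"][:,:,::-1])
def pix(im,P):
    T=np.linalg.inv(np.array(im["T"])); r=cv2.Rodrigues(T[:3,:3])[0]
    return cv2.projectPoints(np.array(P,float).reshape(-1,1,3),r,T[:3,3],im["mtx"],np.array(im["dist"],float))[0].reshape(-1,2)
E
python3 - <<'E'
from h import *
np.set_printoptions(precision=3,suppress=True)
ims={n:arm.get_image(n) for n in("scene","side")}
for n in ims: save(ims[n],n+"0")
for l in["cradle","knob_grip","catch_tip","dish","lip","handle","dish_middle","marble_center","lantern","doorway","pump","candle_jar","trinket_box"]:
    rs=[]
    for n,im in ims.items():
        r=arm.place_of(l,im); print(l,n,[(np.round(np.array(x["centre"])*[640,480]),round(x["conf"],2)) for x in r[:3]])
        if r: rs.append(ray(im,r[0]["centre"]))
    if len(rs)==2: print("   ",*tri(rs))
s=arm.observe();print(s)
E
```

```text
cradle scene [(array([357., 254.]), 0.67)]
cradle side [(array([280., 259.]), 0.85)]
    [ 0.595 -0.006  0.008] [np.float64(0.0017733908362366011), np.float64(0.0017733908362366666)]
knob_grip scene [(array([321., 259.]), 0.59)]
knob_grip side [(array([307., 213.]), 0.81)]
    [ 0.591 -0.119  0.09 ] [np.float64(0.002285543942381796), np.float64(0.0022855439423818975)]
catch_tip scene [(array([342., 252.]), 0.71)]
catch_tip side [(array([295., 234.]), 0.61), (array([278., 245.]), 0.28), (array([264., 226.]), 0.21)]
    [ 0.59  -0.058  0.062] [np.float64(0.0029174137081352178), np.float64(0.002917413708135242)]
dish scene [(array([334., 175.]), 0.97), (array([160., 359.]), 0.86), (array([227., 264.]), 0.66)]
dish side [(array([406., 174.]), 0.97), (array([392., 234.]), 0.89), (array([262., 420.]), 0.88)]
    [ 0.447 -0.108  0.292] [np.float64(0.11940444348604712), np.float64(0.11940444348604717)]
lip scene [(array([410., 140.]), 0.97), (array([188., 367.]), 0.97), (array([364., 159.]), 0.95)]
lip side [(array([382., 163.]), 0.97), (array([292., 355.]), 0.95), (array([234., 397.]), 0.84
[... 1614 characters left out ...]
06)]
trinket_box scene [(array([393., 234.]), 0.77)]
trinket_box side [(array([255., 287.]), 0.83), (array([310., 216.]), 0.63)]
    [ 0.597  0.107 -0.003] [np.float64(0.008323708729046274), np.float64(0.008323708729046324)]
{'clock': 1.4, 'joints': array([ 1.074,  0.435,  0.025,  1.573, -0.012,  1.134, -0.075]), 'dq': array([ 0.001, -0.001, -0.001,  0.002,  0.001,  0.001,  0.001]), 'joint_efforts': array([  0.   , -66.766,   0.984, -31.481,  -0.061,   0.033,   0.   ]), 'position': array([ 0.24 , -0.577,  0.207]), 'ee_rot': array([ 3.081,  0.614, -0.   ]), 'force': array([ 0.038,  0.723, -0.625]), 'ft_torque': array([-0.022, -0.037,  0.05 ]), 'gripper_force': 0.0, 'width': 1.002221211445031}
```

View pics/scene0.png

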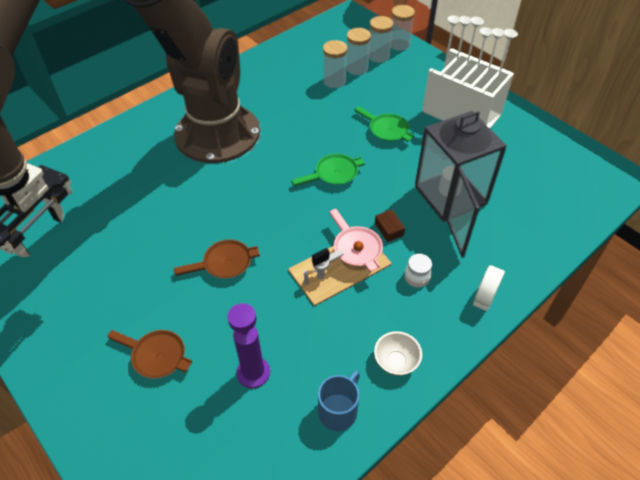

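View pics/side0.png

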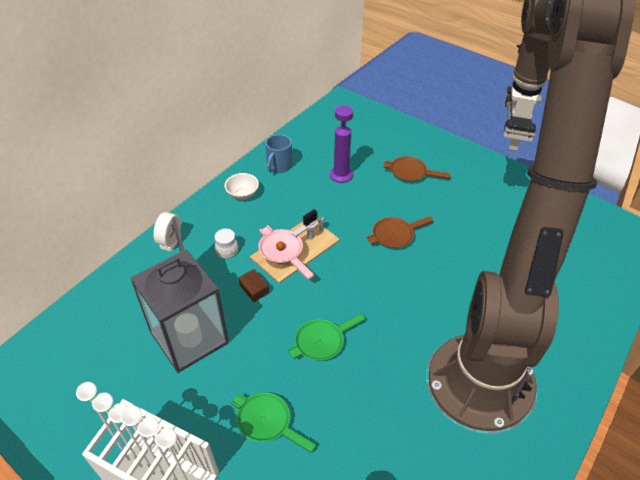

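Request:
{"op": "carry_out", "data": {
  "claw": [9,9,9,9,9,9,9,9,9,9,9,9,9,9,9,9,9,9,9,9],
  "delta_pos": [
    [2,-1.5,-0.7],
    [3.7,-2.7,-1],
    [3.9,-2.8,-1],
    [3.9,-2.8,-1],
    [3.9,-2.8,-1],
    [3.9,-2.8,-1],
    [3.9,-2.8,-1],
    [3.9,-2.8,-1],
    [3.9,-2.8,-1],
    [3.9,-2.8,-1],
    [3.9,-2.8,-1],
    [3,-2,-0.3],
    [0,0,0],
    [0,0,0],
    [0,0,0],
    [0,0,0],
    [0,0,0],
    [0,0,0],
    [0,0,0],
    [0,0,0]
  ],
  "angular": [
    [0,0,0],
    [0,0,0],
    [0,0,0],
    [0,0,0],
    [0,0,0],
    [0,0,0],
    [0,0,0],
    [0,0,0],
    [0,0,0],
    [0,0,0],
    [0,0,0],
    [0,0,-0.08],
    [0,0,-0.14],
    [0,0,-0.14],
    [0,0,-0.14],
    [0,0,-0.14],
    [0,0,-0.14],
    [0,0,-0.14],
    [0,0,-0.14],
    [0,0,-0.12]
  ],
  "force": 30
}}

```text
clock: 3.4
position: [0.5238, -0.1192, 0.3168]
ee_rot: [2.212, 2.231, -0.0]
force: [-0.4, -0.5, -0.1]
width: 0.98
gripper_force: 0.0
```

```bash
python3 - <<'E'
from h import *
np.set_printoptions(precision=3,suppress=True)
im=arm.get_image("wrist"); save(im,"w1")
for l in["cradle","knob_grip","catch_tip","dish","lip","handle","dish_middle","marble_center"]:
    r=arm.place_of(l,im); print(l,[(np.round(np.array(x["centre"])*[640,480]),round(x["conf"],2)) for x in r[:3]])
s=arm.observe();print(s["clock"],s["position"],s["ee_rot"],s["joints"],im["T"])
E
```

```text
cradle []
knob_grip [(array([372., 202.]), 0.85)]
catch_tip [(array([379., 146.]), 0.9)]
dish [(array([229., 291.]), 0.85), (array([384., 105.]), 0.74), (array([493.,  51.]), 0.65)]
lip [(array([452., 121.]), 0.87), (array([248., 247.]), 0.85)]
handle [(array([304.,  81.]), 0.76), (array([149.,  49.]), 0.72), (array([390., 103.]), 0.7)]
dish_middle [(array([391., 105.]), 0.88), (array([226., 297.]), 0.62)]
marble_center [(array([388., 104.]), 0.85)]
3.85 [ 0.524 -0.119  0.317] [ 2.22   2.223 -0.   ] [ 0.46   0.254 -0.428  1.583  0.108  1.328  0.02 ] [[ 1.     0.008  0.001  0.523]
 [ 0.008 -0.97  -0.245 -0.052]
 [-0.001  0.245 -0.97   0.495]
 [ 0.     0.     0.     1.   ]]
```

View pics/w1.png

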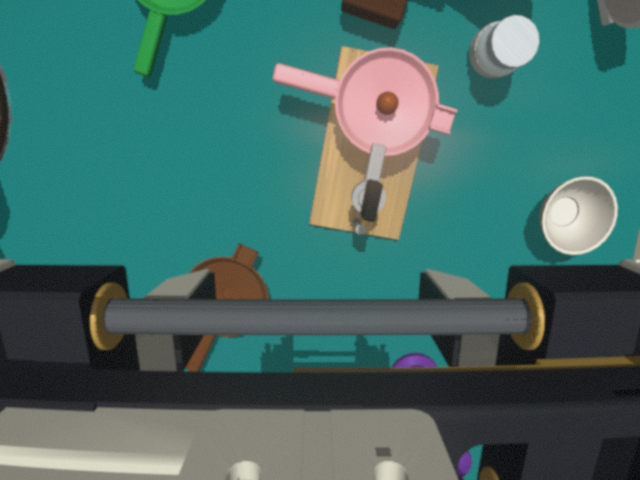

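```bash
python3 - <<'E'
from h import *
np.set_printoptions(precision=4,suppress=True)
ims=[arm.get_image(n) for n in("scene","side","wrist")]
P={}
ex={"knob_grip":[.591,-.119,.085],"catch_tip":[.597,-.058,.061],"lip":[.675,-.03,.054],"handle":[.503,.02,.046],"dish_middle":[.6,-.01,.0535],"marble_center":[.6,-.01,.0535],"doorway":[.6,.25,.107],"lantern":[.616,.321,0],"cradle":[.6,-.01,0]}
for l,e in ex.items():
    rs=[];zs=[]
    for im in ims:
        q=pix(im,[e])[0]
        r=[x for x in arm.place_of(l,im) if np.linalg.norm(np.array(x["centre"])*[640,480]-q)<30]
        if r: rs.append(ray(im,r[0]["centre"])); zs.append(atz(im,r[0]["centre"],e[2])[:2])
    print(l,tri(rs)if len(rs)>1 else'', *zs)
E
```

```text
knob_grip (array([ 0.5824, -0.1144,  0.0893]), [np.float64(0.004424381740962965), np.float64(0.0036117175697192197), np.float64(0.0010061332849465331)]) [ 0.5769 -0.1154] [ 0.5879 -0.1156] [ 0.5832 -0.114 ]
catch_tip (array([ 0.5918, -0.0574,  0.0507]), [np.float64(0.0014020798340972727), np.float64(0.0014020798340968988)]) [ 0.5869 -0.0493] [ 0.589 -0.058]
lip (array([ 0.6738, -0.0335,  0.0566]), [np.float64(0.0029741714963338107), np.float64(0.0015617149695762048), np.float64(0.0028601079303910205)]) [ 0.6721 -0.0353] [ 0.6774 -0.0362] [ 0.6744 -0.0305]
handle (array([0.5032, 0.0139, 0.0384]), [np.float64(0.0028702612476127053), np.float64(0.006494320943154306), np.float64(0.00402533257798153)]) [0.509  0.0121] [0.4937 0.0157] [0.5073 0.014 ]
dish_middle (array([ 0.6011, -0.0086,  0.0563]), [np.float64(0.000997539484770933), np.float64(0.0024788795447131425), np.float64(0.0027506903421826248)]) [ 0.5988 -0.006 ] [ 0.5999 -0.0102] [ 0.6044 -0.0085]
marble_center (array([ 0.6025, -0.0105,  0.0415]), [np.float64(0.001518322129516503), np.float64(0.0014961031585339405), np.float64(0.0023166147428900314)]) [ 0.6099 -0.0186] [ 0.5965 -0.0039] [ 0.599  -0.0098]
doorway 
lantern (array([0.6187, 0.3172, 0.0021]), [np.float64(0.002315409534993293), np.float64(0.0023154095349933682)]) [0.6162 0.3171] [0.6219 0.3178]
cradle (array([ 0.6   , -0.0044, -0.0052]), [np.float64(0.0025892481250910492), np.float64(0.0025892481250909772)]) [ 0.6045 -0.0056] [ 0.5951 -0.0028]
```

Request:
{"op": "carry_out", "data": {
  "claw": [6,6,6,6,6,6,6],
  "delta_pos": [
    [0.1,1.2,2],
    [0.1,1.5,3],
    [0.1,1.5,3],
    [0.1,1.2,2.5],
    [0.05,0.5,1],
    [0,0,0],
    [0,0,0]
  ],
  "angular": [
    [0,0,0],
    [0,0,0],
    [0,0,0],
    [0,0,0.04],
    [0,0,0.08],
    [0,0,0.04],
    [0,0,0]
  ]
}}

```text
clock: 6.05
position: [0.5828, -0.1146, 0.2011]
ee_rot: [-2.389, -2.039, 0.001]
force: [-0.2, 0.1, 0.2]
width: 0.655
gripper_force: 0.0
```

```bash
python3 - <<'E'
from h import *
np.set_printoptions(precision=4,suppress=True)
im=arm.get_image("wrist"); save(im,"w2")
for l,z in[("knob_grip",.085),("catch_tip",.061),("dish_middle",.0535),("marble_center",.0535),("handle",.046),("lip",.054)]:
    r=arm.place_of(l,im); print(l,[(np.round(np.array(x["centre"])*[640,480]),round(x["conf"],2),atz(im,x["centre"],z)) for x in r[:2]])
s=arm.observe();print(s["clock"],s["position"],s["ee_rot"])
E
```

```text
knob_grip [(array([318., 227.]), 0.66, array([ 0.5835, -0.1138,  0.085 ]))]
catch_tip [(array([313., 152.]), 0.83, array([ 0.5879, -0.0569,  0.061 ]))]
dish_middle [(array([318.,  92.]), 0.89, array([ 0.5999, -0.0108,  0.0535]))]
marble_center [(array([319.,  93.]), 0.66, array([ 0.5999, -0.0117,  0.0535]))]
handle [(array([200.,  80.]), 0.92, array([0.5051, 0.0154, 0.046 ])), (array([14., 80.]), 0.66, array([0.3452, 0.0467, 0.046 ]))]
lip [(array([412., 101.]), 0.74, array([ 0.674 , -0.0291,  0.054 ])), (array([453.,   2.]), 0.2, array([0.7144, 0.0407, 0.054 ]))]
6.4 [ 0.5829 -0.1148  0.2021] [2.3882 2.0404 0.0004]
```

View pics/w2.png

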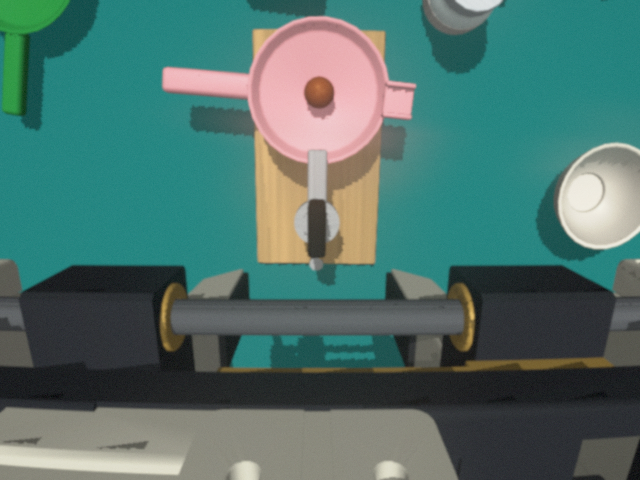

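Request:
{"op": "carry_out", "data": {
  "claw": [6,6,6,6,6,6,6,1,1,1,1,1],
  "delta_pos": [
    [0,0,1.5],
    [0,0,3],
    [0,0,3],
    [0,0,2.5],
    [0,0,1.9],
    [0,0,1],
    [0,0,0],
    [0,0,0],
    [0,0,0],
    [0,0,0],
    [0,0,0],
    [0,0,0]
  ],
  "angular": [
    [0,0,0],
    [0,0,0],
    [0,0,0],
    [0,0,0],
    [0,0,0],
    [0,0,0],
    [0,0,0],
    [0,0,0],
    [0,0,0],
    [0,0,0],
    [0,0,0],
    [0,0,0]
  ],
  "force": 30
}}

```text
clock: 7.6
position: [0.583, -0.1148, 0.0731]
ee_rot: [2.389, 2.04, 0.001]
force: [0.3, -0.2, 0.2]
width: 0.265
gripper_force: 0.0
```

Request:
{"op": "carry_out", "data": {
  "claw": [1,1,1,1,1],
  "delta_pos": [
    [0,0,0],
    [0,0,0],
    [0,0,0],
    [0,0,0],
    [0,0,0]
  ],
  "angular": [
    [0,0,0],
    [0,0,0],
    [0,0,0],
    [0,0,0],
    [0,0,0]
  ]
}}

```text
clock: 8.1
position: [0.5825, -0.1147, 0.0728]
ee_rot: [-2.389, -2.04, 0.001]
force: [-3.8, 0.3, 4.2]
width: 0.148
gripper_force: 30.0
```

Request:
{"op": "carry_out", "data": {
  "claw": [1,1,1,1,1,1,1,1,1,1,1,1,1,1,1,1,1,1],
  "delta_pos": [
    [0,0,0],
    [0,0,0],
    [0,0,0],
    [0,0,0],
    [0,0,0],
    [0,0,0],
    [0,0,0],
    [0,0,0],
    [0,0,0],
    [0,0,0],
    [0,0,0],
    [0,0,0],
    [0,0,0],
    [0,0,0],
    [0,0,0],
    [0,0,0],
    [0,0,0],
    [0,0,0]
  ],
  "angular": [
    [0,0,0.04],
    [0,0,0.07],
    [0,0,0.08],
    [0,0,0.08],
    [0,0,0.08],
    [0,0,0.08],
    [0,0,0.08],
    [0,0,0.08],
    [0,0,0.08],
    [0,0,0.08],
    [0,0,0.08],
    [0,0,0.08],
    [0,0,0.08],
    [0,0,0.08],
    [0,0,0.07],
    [0,0,0.06],
    [0,0,0],
    [0,0,0]
  ]
}}

```text
clock: 9.9
position: [0.5834, -0.1157, 0.0729]
ee_rot: [3.122, 0.337, 0.002]
force: [1.4, -3.4, 0.3]
width: 0.149
gripper_force: 30.0
```

Request:
{"op": "carry_out", "data": {
  "claw": [5,5,5,5,5,5,5,5,5,5,5,5,5,5,5,5,5,5],
  "delta_pos": [
    [0,0,0],
    [0,0,0],
    [0,0,0],
    [0,0,0],
    [0,0,0],
    [0,0,-2],
    [0,0,-3.5],
    [0,0,-3.5],
    [0,0,-3],
    [-0.5,-1.5,-1],
    [-1,-3,0],
    [-1,-3,0],
    [-1,-3,0],
    [-0.8,-2.5,0],
    [-0.5,-1.5,0],
    [0,0,0],
    [0,0,0],
    [0,0,0]
  ],
  "angular": [
    [0,0,0],
    [0,0,0],
    [0,0,0],
    [0,0,0],
    [0,0,0],
    [0,0,0],
    [0,0,0],
    [0,0,0],
    [0,0,0],
    [0,0,0],
    [0,0,0],
    [0,0,0],
    [0,0,0],
    [0,0,0.06],
    [0,0,0.13],
    [0,0,0.13],
    [0,0,0.12],
    [0,0,0.05]
  ]
}}

```text
clock: 11.7
position: [0.5049, 0.0181, 0.202]
ee_rot: [3.111, -0.438, -0.002]
force: [0.0, -0.4, -0.1]
width: 0.546
gripper_force: 0.0
```

```bash
cat > m.py <<'E'
from h import *
np.set_printoptions(precision=4,suppress=True)
im=arm.get_image("wrist"); save(im,"w3")
for l,z in[("knob_grip",.085),("catch_tip",.061),("dish_middle",.0535),("marble_center",.0535),("handle",.046),("lip",.054)]:
    r=arm.place_of(l,im); print(l,[(np.round(np.array(x["centre"])*[640,480]),round(x["conf"],2),atz(im,x["centre"],z)) for x in r[:2]])
s=arm.observe();print(s["clock"],s["position"],s["ee_rot"],s["joints"])
E
python3 m.py
```

```text
knob_grip [(array([463.,  75.]), 0.71, array([ 0.5834, -0.1142,  0.085 ]))]
catch_tip [(array([416.,  11.]), 0.91, array([ 0.6401, -0.0977,  0.061 ]))]
dish_middle [(array([614., 233.]), 0.93, array([ 0.4159, -0.2373,  0.0535])), (array([243., 373.]), 0.92, array([0.3757, 0.1321, 0.0535]))]
marble_center [(array([322.,  96.]), 0.74, array([ 0.6001, -0.0115,  0.0535]))]
handle [(array([326., 214.]), 0.91, array([0.504 , 0.0116, 0.046 ])), (array([333., 376.]), 0.82, array([0.3435, 0.0497, 0.046 ]))]
lip []
12.05 [0.5058 0.0174 0.2025] [ 3.1119 -0.4308 -0.0006] [-0.1272  0.248  -0.0156  1.8622  0.0044  1.0318 -1.9905]
```

View pics/w3.png

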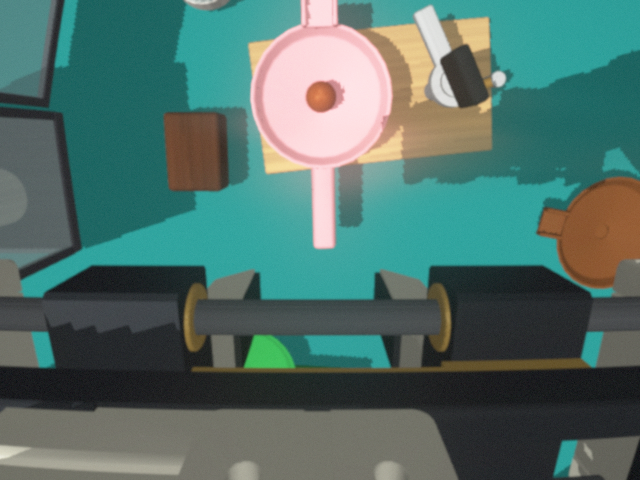

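Request:
{"op": "carry_out", "data": {
  "claw": [5,5,5,5,5,5,5,5,5],
  "delta_pos": [
    [0,0.4,2],
    [0,0,3],
    [0,0,3.5],
    [0,0,3.5],
    [0,0,2.5],
    [0,0,1.6],
    [0,0,1],
    [0,0,0.5],
    [0,0,0]
  ],
  "angular": [
    [0,0,-0.025],
    [0,0,0],
    [0,0,0],
    [0,0,0],
    [0,0,0],
    [0,0,0],
    [0,0,0],
    [0,0,0],
    [0,0,0]
  ]
}}

```text
clock: 12.95
position: [0.5049, 0.0134, 0.0266]
ee_rot: [3.117, -0.393, -0.0]
force: [-0.9, 0.3, 0.2]
width: 0.545
gripper_force: 0.0
```

```bash
sed -i 's/"w3"/"w4"/' m.py; python3 m.py; python3 -c "
import cv2;a=cv2.imread('pics/w4.png');cv2.imwrite('pics/w4.png',a)"
```

```text
knob_grip []
catch_tip []
dish_middle []
marble_center [(array([319.,  49.]), 0.77, array([ 0.5996, -0.01  ,  0.0535]))]
handle [(array([320., 291.]), 0.69, array([0.505 , 0.0138, 0.046 ]))]
lip []
13.3 [0.5053 0.0135 0.0273] [-3.1166  0.3937 -0.0016] [-0.1155  0.4777 -0.0223  2.0497  0.0179  0.6134 -1.9721]
```

View pics/w4.png

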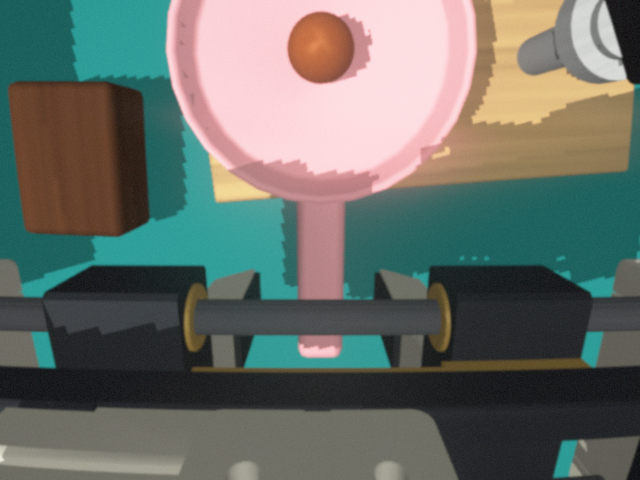

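Request:
{"op": "carry_out", "data": {
  "claw": [3.5,3,2.6,2.3,2.1,1.9,1.7,1.5,1,1],
  "delta_pos": [
    [0,0,0],
    [0,0,0],
    [0,0,0],
    [0,0,0],
    [0,0,0],
    [0,0,0],
    [0,0,0],
    [0,0,0],
    [0,0,0],
    [0,0,0]
  ],
  "angular": [
    [0,0,0],
    [0,0,0],
    [0,0,0],
    [0,0,0],
    [0,0,0],
    [0,0,0],
    [0,0,0],
    [0,0,0],
    [0,0,0],
    [0,0,0]
  ],
  "force": 10
}}

```text
clock: 14.3
position: [0.5048, 0.0133, 0.0267]
ee_rot: [3.117, -0.394, -0.0]
force: [-0.5, -0.8, 0.2]
width: 0.211
gripper_force: 10.0
```

Request:
{"op": "carry_out", "data": {
  "claw": [1,1,1,1],
  "delta_pos": [
    [0,0,0],
    [0,0,0],
    [0,0,0],
    [0,0,0]
  ],
  "angular": [
    [0,0,0],
    [0,0,0],
    [0,0,0],
    [0,0,0]
  ],
  "force": 58
}}

```text
clock: 14.7
position: [0.5048, 0.0134, 0.0267]
ee_rot: [3.117, -0.394, -0.0]
force: [-0.9, -0.4, -0.6]
width: 0.205
gripper_force: 58.0
```

```bash
sed -i 's/"w4"/"w5"/' m.py; python3 m.py; python3 -c "
from h import *
print(arm.observe()['force'],arm.observe()['ft_torque'])"
```

```text
knob_grip []
catch_tip []
dish_middle []
marble_center [(array([322.,  51.]), 0.86, array([ 0.599 , -0.0107,  0.0535]))]
handle [(array([318., 290.]), 0.63, array([0.5056, 0.0148, 0.046 ]))]
lip []
15.05 [0.5048 0.0134 0.0267] [ 3.1168 -0.3937 -0.0003] [-0.1155  0.4786 -0.0224  2.0501  0.018   0.6133 -1.9722]
[ 0.31875168 -0.26949237 -1.17704547] [-0.09879323  0.10906343 -0.02980616]
```

Request:
{"op": "carry_out", "data": {
  "claw": [1,1,1,1,1,1,1,1],
  "delta_pos": [
    [0,0,-0.1],
    [0,0,-0.2],
    [0,0,-0.4],
    [0,0,-0.5],
    [0,0,-0.4],
    [0,0,-0.3],
    [0,0,-0.1],
    [0,0,0]
  ],
  "angular": [
    [0,0,0],
    [0,0,0],
    [0,0,0],
    [0,0,0],
    [0,0,0],
    [0,0,0],
    [0,0,0],
    [0,0,0]
  ]
}}

```text
clock: 15.85
position: [0.505, 0.0134, 0.0469]
ee_rot: [-3.117, 0.394, -0.0]
force: [0.1, -0.9, -2.0]
width: 0.204
gripper_force: 58.0
```

```bash
sed -i 's/"w5"/"w6"/' m.py; python3 m.py; python3 -c "
from h import *
print(arm.observe()['force'],arm.observe()['ft_torque'])
a=cv2.imread('pics/w5.png');b=cv2.imread('pics/w6.png');c=np.hstack([a[:360,140:540],b[:360,140:540]])
cv2.imwrite('pics/c.png',c)"
```

```text
knob_grip [(array([621.,  26.]), 0.84, array([ 0.5813, -0.1146,  0.085 ]))]
catch_tip []
dish_middle [(array([319.,  50.]), 0.63, array([ 0.6037, -0.011 ,  0.0535]))]
marble_center [(array([318.,  49.]), 0.7, array([ 0.6043, -0.0108,  0.0535]))]
handle [(array([316., 290.]), 0.97, array([0.4979, 0.0175, 0.046 ]))]
lip [(array([318., 291.]), 0.22, array([0.5004, 0.0163, 0.054 ]))]
16.2 [0.5048 0.0134 0.0466] [ 3.1167 -0.3936 -0.0004] [-0.1153  0.4464 -0.0225  2.0354  0.0159  0.6602 -1.9702]
[-0.60937919  0.18768951 -1.60105771] [0.12870956 0.23178458 0.07463879]
```

View pics/c.png

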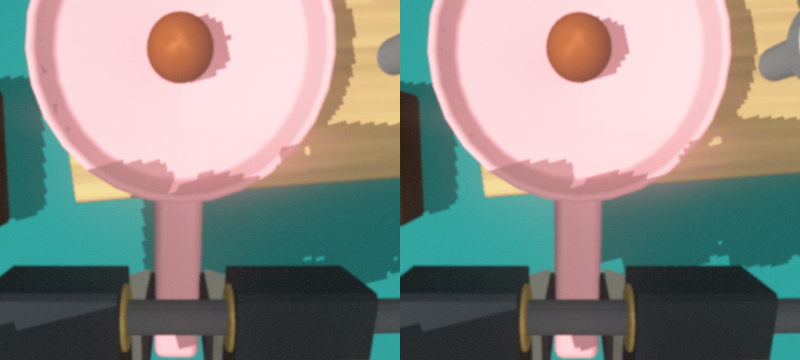

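Request:
{"op": "carry_out", "data": {
  "claw": [1,1,1,1,1,1,1,1,1,1,1,1,1,1,1],
  "delta_pos": [
    [0,0,-0.2],
    [0,0,-0.4],
    [0,0,-0.7],
    [0,0,-1],
    [0,0,-1.1],
    [0,0,-1.2],
    [0,0,-1.2],
    [0,0,-1.2],
    [0,0,-1.1],
    [0,0,-1],
    [0,0,-0.7],
    [0,0,-0.4],
    [0,0,-0.3],
    [0,0,0],
    [0,0,0]
  ],
  "angular": [
    [0,0,0],
    [0,0,0],
    [0,0,0],
    [0,0,0],
    [0,0,0],
    [0,0,0],
    [0,0,0],
    [0,0,0],
    [0,0,0],
    [0,0,0],
    [0,0,0],
    [0,0,0],
    [0,0,0],
    [0,0,0],
    [0,0,0]
  ]
}}

```text
clock: 17.7
position: [0.5047, 0.0134, 0.1514]
ee_rot: [3.117, -0.394, -0.001]
force: [0.6, 0.3, -1.9]
width: 0.205
gripper_force: 58.0
```

```bash
sed -i 's/"w6"/"w7"/' m.py; python3 m.py; cat > n.py <<'E'
from h import *
import sys
np.set_printoptions(precision=4,suppress=True)
print(arm.observe()['force'])
for w in ("w5","w6","w7","w8"):
    a=cv2.imread(f'pics/{w}.png')
    if a is None: continue
    a=a[:170].astype(int); m=(a[:,:,2]>a[:,:,1]+12)&(a[:,:,2]>150)
    c=[np.flatnonzero(m[r]) for r in (30,50,70,90)]; print(w,[(x.min(),x.max(),x.max()-x.min()) for x in c])
ims=[arm.get_image(n) for n in("scene","side")]
for im,n in zip(ims,"AB"): save(im,sys.argv[1]+n)
for l in("doorway","lantern","lip","handle","dish_middle","marble_center"):
    R=[arm.place_of(l,im) for im in ims]; best=[]
    for a in R[0]:
        for b in R[1]:
            x,e=tri([ray(ims[0],a["centre"]),ray(ims[1],b["centre"])]); best.append((e[0],x,a["conf"],b["conf"]))
    best=[b for b in best if b[0]<.01 and -.02<b[1][2]<.25 and .4<b[1][0]<.8]
    print(l,*best)
    if l=="doorway": print([[ (x["conf"],atz(im,x["centre"],.107)) for x in r] for im,r in zip(ims,R)])
E
python3 n.py s2
```

```text
knob_grip [(array([494.,  72.]), 0.97, array([ 0.5814, -0.1157,  0.085 ]))]
catch_tip []
dish_middle []
marble_center [(array([319.,  35.]), 0.6, array([ 0.6343, -0.0197,  0.0535]))]
handle [(array([317., 291.]), 0.94, array([0.4553, 0.0282, 0.046 ]))]
lip [(array([568., 244.]), 0.89, array([ 0.4468, -0.1688,  0.054 ]))]
18.05 [0.5048 0.0134 0.1516] [ 3.1167 -0.3935 -0.0004] [-0.1167  0.3009 -0.0199  1.931   0.0075  0.9101 -1.9622]
[ 0.3342  0.9477 -2.3906]
w5 [(np.int64(166), np.int64(546), np.int64(380)), (np.int64(166), np.int64(518), np.int64(352)), (np.int64(169), np.int64(567), np.int64(398)), (np.int64(173), np.int64(633), np.int64(460))]
w6 [(np.int64(169), np.int64(529), np.int64(360)), (np.int64(168), np.int64(506), np.int64(338)), (np.int64(170), np.int64(499), np.int64(329)), (np.int64(174), np.int64(605), np.int64(431))]
w7 [(np.int64(169), np.int64(515), np.int64(346)), (np.int64(168), np.int64(471), np.int64(303)), (np.int64(170), np.int64(468), np.int64(298)), (np.int64(175), np.int64(471), np.int64(296))]
doorway
[[(0.72, array([0.6803, 0.3064, 0.107 ]))], [(0.72, ar
[... 244 characters left out ...]
 array([ 0.6733, -0.0378,  0.1784]), 0.84, 0.86) (np.float64(0.004130348800501842), array([0.4105, 0.3804, 0.0278]), 0.67, 0.62) (np.float64(0.002201959206415564), array([ 0.4322, -0.1793,  0.0321]), 0.58, 0.83)
handle (np.float64(0.0018192941111383606), array([0.5065, 0.0119, 0.1629]), 0.63, 0.81)
dish_middle (np.float64(0.0002258227336468465), array([ 0.405 , -0.2583,  0.0272]), 0.94, 0.79) (np.float64(0.0013491432547804248), array([ 0.5181, -0.5207,  0.0343]), 0.87, 0.58) (np.float64(0.0038919143699841846), array([ 0.6058, -0.0154,  0.1776]), 0.69, 0.93)
marble_center[ WARN:0@0.396] global loadsave.cpp:275 findDecoder imread_('pics/w8.png'): can't open/read file: check file path/integrity
```

```bash
python3 -c "
from h import *
b=cv2.imread('pics/w7.png')[:360,140:540];a=cv2.imread('pics/s2A.png')[90:260,400:530];s=cv2.imread('pics/s2B.png')[200:380,110:250]
o=np.hstack([b,cv2.resize(a,(400,523))[:360+163][:523]]) if 0 else None
A=cv2.resize(a,(390,510));S=cv2.resize(s,(397,510));cv2.imwrite('pics/l.png',np.hstack([A,S]))
cv2.imwrite('pics/w7c.png',b)"
```

```text
(no output)
```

View pics/w7c.png

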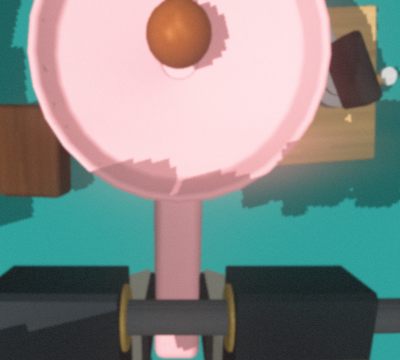

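View pics/l.png

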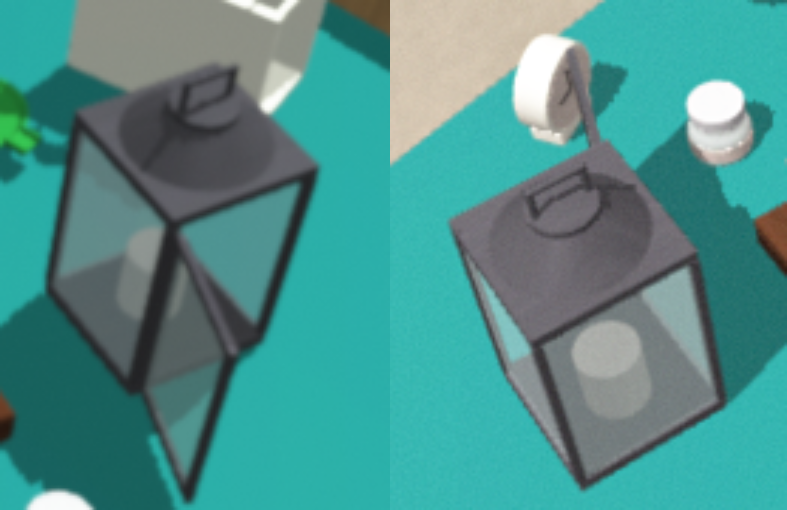

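```bash
python3 - <<'E'
from h import *
np.set_printoptions(precision=4,suppress=True)
ims=[arm.get_image(n) for n in("scene","side")]
S=[np.array(p)/3+[400,90] for p in[(48,290),(135,390),(262,340)]]
D=[np.array(p)/2.835+[110,200] for p in[(195,487),(332,403),(120,375)]]
for im,L in zip(ims,(S,D)):
    for p in L: print(atz(im,p/np.array([640,480]),0.0))
St=[np.array(p)/3+[400,90] for p in[(78,112),(215,68),(315,168),(172,222)]]
Dt=[np.array(p)/2.835+[110,200] for p in[(62,222),(215,142),(307,257),(148,345)]]
for z in(.2,.21,.22):
  print(z,np.mean([atz(ims[0],p/np.array([640,480]),z) for p in St],0),np.mean([atz(ims[1],p/np.array([640,480]),z) for p in Dt],0))
for im,L in zip(ims,(St,Dt)):
    for p in L: print(atz(im,p/np.array([640,480]),.21))
E
```

```text
[0.5333 0.274  0.    ]
[0.6624 0.2425 0.    ]
[0.6996 0.3693 0.    ]
[0.5676 0.3986 0.    ]
[0.5341 0.2702 0.    ]
[0.697  0.3617 0.    ]
0.2 [0.6115 0.3264 0.2   ] [0.618  0.3142 0.2   ]
0.21 [0.6173 0.3164 0.21  ] [0.6108 0.3187 0.21  ]
0.22 [0.6231 0.3064 0.22  ] [0.6036 0.3233 0.22  ]
[0.5324 0.2729 0.21  ]
[0.5718 0.3983 0.21  ]
[0.7008 0.3624 0.21  ]
[0.6643 0.2321 0.21  ]
[0.6965 0.3645 0.21  ]
[0.6614 0.2349 0.21  ]
[0.5247 0.2739 0.21  ]
[0.5605 0.4016 0.21  ]
```

Request:
{"op": "carry_out", "data": {
  "claw": [1,1,1,1,1,1],
  "delta_pos": [
    [0,0,0],
    [0,0,0],
    [0,0,0],
    [0,0,0],
    [0,0,0],
    [0,0,0]
  ],
  "angular": [
    [0,0.005,0],
    [0,0.01,0],
    [0,0.01,0],
    [0,0.005,0],
    [0,0,0],
    [0,0,0]
  ]
}}

```text
clock: 19.45
position: [0.5049, 0.0134, 0.1518]
ee_rot: [3.113, -0.393, 0.047]
force: [-0.1, -1.2, -1.7]
width: 0.202
gripper_force: 58.0
```

```bash
sed -i 's/"w7"/"w8"/' m.py; python3 m.py
```

```text
knob_grip [(array([489.,  75.]), 0.56, array([ 0.5827, -0.1143,  0.085 ]))]
catch_tip []
dish_middle [(array([320.,  52.]), 0.87, array([ 0.6279, -0.0183,  0.0535]))]
marble_center [(array([317.,  25.]), 0.96, array([ 0.645 , -0.0209,  0.0535]))]
handle [(array([318., 294.]), 0.6, array([0.4565, 0.0269, 0.046 ]))]
lip [(array([569., 246.]), 0.63, array([ 0.4478, -0.17  ,  0.054 ]))]
19.8 [0.505  0.0134 0.1517] [ 3.1127 -0.3933  0.0466] [-0.1262  0.2839 -0.0187  1.9564  0.0219  0.8739 -1.9801]
```

```bash
python3 - <<'E'
from h import *
from scipy.spatial.transform import Rotation as R
s=arm.observe();print(s["clock"],s["width"],R.from_rotvec(s["ee_rot"]).as_matrix().round(3))
im=arm.get_image("wrist");save(im,"w9");print([np.array(r["centre"])*[640,480] for r in arm.place_of("marble_center",im)],[np.array(r["centre"])*[640,480] for r in arm.place_of("dish_middle",im)])
w=[cv2.imread(f"pics/w{i}.png")[:300,150:500] for i in (7,9)]
cv2.imwrite("pics/d.png",np.hstack(w))
E
```

```text
19.8 0.2066147717011448 [[ 0.968 -0.249  0.029]
 [-0.249 -0.969 -0.008]
 [ 0.03   0.    -1.   ]]
[array([318.208,  24.096])] [array([316.992,  22.416])]
```

View pics/d.png

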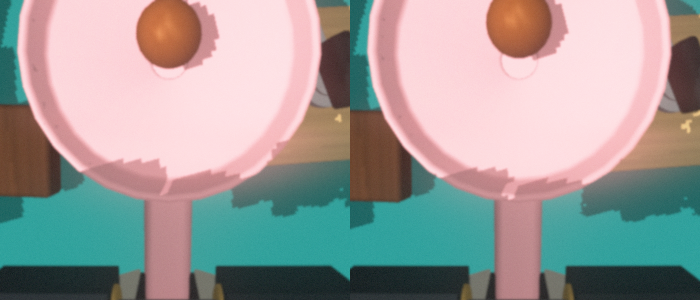

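```bash
cat > tr.py <<'E'
from h import *
def marble(f):
    h=cv2.cvtColor(f,cv2.COLOR_RGB2HSV)
    m=((h[:,:,0]<16)&(h[:,:,1]>140)&(h[:,:,2]>70)).astype(np.uint8); m[110:]=0; m[:,:230]=0; m[:,410:]=0
    y,x=np.nonzero(m); return (round(x.mean(),1),round(y.mean(),1),int(y.max()),len(x)) if len(x) else None
if __name__=="__main__":
    for i in (5,6,7,8,9): print(i,marble(cv2.imread(f"pics/w{i}.png")[:,:,::-1].copy()))
    for k in range(6):
        im=arm.get_image("wrist"); print(arm.observe()["clock"],marble(im["frame"]))
    save(im,"w10")
E
python3 tr.py
python3 - <<'E'
# fit rim model to pink outline: tool-frame dish pose (pitch), using wrist camera
from h import *
from scipy.optimize import least_squares
from scipy.spatial.transform import Rotation as R
s=arm.observe(); im=arm.get_image("wrist"); Rt=R.from_rotvec(s["ee_rot"]).as_matrix(); p=np.array(s["position"])
Tc=np.eye(4);Tc[:3,:3]=Rt;Tc[:3,3]=p
C=np.linalg.inv(Tc)@np.array(im["T"])   # camera in tool
print(C.round(3))
def edges(f):
    h=cv2.cvtColor(f,cv2.COLOR_BGR2HSV)
    m=(((h[:,:,0]>165)|(h[:,:,0]<8))&(h[:,:,1]>25)&(h[:,:,2]>120)).astype(np.uint8)
    pts=[]
    for r in range(5,185,5):
        row=np.flatnonzero(m[r,100:300]); 
        if len(row):
            # contiguous run leftmost
            pts.append((100+row.min(),r))
    return np.array(pts,float)
K=im["mtx"];dist=np.array(im["dist"],float)
Ti=np.linalg.inv(C);rv=cv2.Rodrigues(Ti[:3,:3])[0]
a=np.linspace(0,2*np.pi,721)
def proj(q):  # pitch (lip up), lateral y, ahead x ; grip point tool z=-0.019 ; yaw
    pit,yy,xx,zz=q
    loc=np.stack([.098+.058*np.cos(a),.058*np.sin(a),np.full_like(a,-.008)],1) # rim top 8mm above handle mid
    c,sn=np.cos(pit),np.sin(pit)
    P=loc@np.array([[c,0,sn],[0,1,0],[-sn,0,c]]).T  # +pit : x->-z
    P=loc.copy();P[:,0]=c*loc[:,0]+sn*loc[:,2];P[:,2]=-sn*loc[:,0]+c*loc[:,2]
    P+= [xx,yy,-.019+zz]
    return cv2.projectPoints(P,rv,Ti[:3,3],K,dist)[0].reshape(-1,2)
for i in(4,5,6,7,8,9,10):
    e=edges(cv2.imread(f"pics/w{i}.png"))
    def f(q):
        P=proj([q[0],0,q[1],.000]); return np.array([np.linalg.norm(P-x,axis=1).min()*np.sign(1) for x in e])
    r=least_squares(f,[0,0],loss="soft_l1"); print(i,r.x.round(4),np.median(abs(r.fun)).round(2),len(e))
E
```

```text
5 (np.float64(318.0), np.float64(46.0), 80, 3156)
6 (np.float64(316.7), np.float64(45.5), 79, 2997)
7 (np.float64(316.9), np.float64(31.2), 65, 3101)
8 (np.float64(317.2), np.float64(23.8), 54, 2749)
9 (np.float64(317.3), np.float64(24.0), 55, 2774)
20.0 (np.float64(317.2), np.float64(23.9), 54, 2748)
20.05 (np.float64(317.2), np.float64(23.9), 54, 2756)
20.1 (np.float64(317.2), np.float64(24.0), 55, 2771)
20.15 (np.float64(317.3), np.float64(24.0), 55, 2765)
20.2 (np.float64(317.1), np.float64(23.9), 55, 2756)
20.25 (np.float64(317.1), np.float64(24.0), 55, 2750)
[[-0.001 -0.97  -0.245  0.065]
 [ 1.    -0.001  0.    -0.002]
 [-0.001 -0.245  0.97  -0.178]
 [ 0.     0.     0.     1.   ]]
4 [-0.0158  0.0006] 0.66 36
5 [-0.0088  0.0005] 0.54 36
6 [-0.0334 -0.0002] 0.72 36
7 [-0.0311 -0.0005] 0.71 36
8 [-0.0318 -0.0006] 0.66 36
9 [-0.0316 -0.0006] 0.67 36
10 [-0.0317 -0.0006] 0.65 36
```

Request:
{"op": "carry_out", "data": {
  "claw": [1,1,1,1,1,1],
  "delta_pos": [
    [0,0,0],
    [0,0,0],
    [0,0,0],
    [0,0,0],
    [0,0,0],
    [0,0,0]
  ],
  "angular": [
    [0,0.003,0],
    [0,0.007,0],
    [0,0.007,0],
    [0,0.003,0],
    [0,0,0],
    [0,0,0]
  ]
}}

```text
clock: 20.9
position: [0.5049, 0.0134, 0.1518]
ee_rot: [3.11, -0.393, 0.078]
force: [0.6, -0.9, -1.4]
width: 0.204
gripper_force: 58.0
```

```bash
sed -i 's/range(6)/range(5)/' tr.py; python3 tr.py|tail -5
```

```text
20.95 (np.float64(317.2), np.float64(23.9), 55, 2744)
21.0 (np.float64(317.1), np.float64(23.9), 54, 2737)
21.05 (np.float64(317.2), np.float64(23.9), 54, 2741)
21.1 (np.float64(317.0), np.float64(23.8), 54, 2736)
21.15 (np.float64(317.2), np.float64(24.0), 54, 2759)
```

Request:
{"op": "carry_out", "data": {
  "claw": [1,1,1,1,1,1,1,1,1,1,1,1,1],
  "delta_pos": [
    [0,0.05,0],
    [0,0.1,0],
    [0,0.15,0],
    [0.002,0.2,0],
    [0.003,0.245,0],
    [0.004,0.294,0],
    [0.004,0.294,0],
    [0.004,0.294,0],
    [0.004,0.245,0],
    [0.003,0.2,0],
    [0.002,0.15,0],
    [0,0.1,0],
    [0,0.05,0]
  ],
  "angular": [
    [0.0002,0,-0.005],
    [0.0005,0,-0.01],
    [0.0008,0,-0.015],
    [0.001,0,-0.02],
    [0.0012,0,-0.025],
    [0.0015,0,-0.03],
    [0.0015,0,-0.03],
    [0.0015,0,-0.03],
    [0.0012,0,-0.025],
    [0.001,0,-0.02],
    [0.0008,0,-0.015],
    [0.0005,0,-0.01],
    [0.0002,0,-0.005]
  ]
}}

```text
clock: 22.45
position: [0.5018, -0.0101, 0.1517]
ee_rot: [3.14, -0.017, 0.079]
force: [0.4, 0.3, -2.0]
width: 0.202
gripper_force: 58.0
```

```bash
sed -i 's/range(5)/range(3)/' tr.py; python3 tr.py|tail -3
```

```text
22.5 (np.float64(316.8), np.float64(23.4), 54, 2678)
22.55 (np.float64(316.9), np.float64(23.3), 54, 2676)
22.6 (np.float64(316.9), np.float64(23.4), 54, 2680)
```

Request:
{"op": "carry_out", "data": {
  "claw": [1,1,1,1,1,1,1,1,1,1,1,1,1,1,1,1,1,1,1,1],
  "delta_pos": [
    [0,0.1,0],
    [0.002,0.2,0],
    [0.004,0.294,0],
    [0.008,0.392,0],
    [0.008,0.392,0],
    [0.008,0.392,0],
    [0.008,0.392,0],
    [0.008,0.392,0],
    [0.008,0.392,0],
    [0.008,0.392,0],
    [0.008,0.392,0],
    [0.008,0.392,0],
    [0.008,0.392,0],
    [0.008,0.392,0],
    [0.008,0.392,0],
    [0.008,0.392,0],
    [0.008,0.392,0],
    [0.004,0.294,0],
    [0.002,0.2,0],
    [0,0.1,0]
  ],
  "angular": [
    [0.0005,0,-0.01],
    [0.001,0,-0.02],
    [0.0015,0,-0.03],
    [0.002,0,-0.04],
    [0.002,0,-0.04],
    [0.002,0,-0.04],
    [0.002,0,-0.04],
    [0.002,0,-0.04],
    [0.002,0,-0.04],
    [0.002,0,-0.04],
    [0.002,0,-0.04],
    [0.002,0,-0.04],
    [0.002,0,-0.04],
    [0.002,0,-0.04],
    [0.002,0,-0.04],
    [0.002,0,-0.04],
    [0.002,0,-0.04],
    [0.0015,0,-0.03],
    [0.001,0,-0.02],
    [0.0005,0,-0.01]
  ]
}}

```text
clock: 24.6
position: [0.5231, -0.0723, 0.1518]
ee_rot: [-2.951, -1.028, -0.074]
force: [1.2, -1.0, -2.4]
width: 0.209
gripper_force: 58.0
```

```bash
python3 tr.py|tail -3
```

```text
24.65 (np.float64(316.7), np.float64(21.4), 50, 2434)
24.7 (np.float64(316.6), np.float64(21.4), 50, 2430)
24.75 (np.float64(316.7), np.float64(21.2), 49, 2429)
```

Request:
{"op": "carry_out", "data": {
  "claw": [1,1,1,1,1,1,1,1,1,1,1,1,1,1,1,1,1,1,1,1],
  "delta_pos": [
    [0,0.05,0],
    [0,0.1,0],
    [0,0.15,0],
    [0.002,0.2,0],
    [0.003,0.245,0],
    [0.004,0.294,0],
    [0.004,0.294,0],
    [0.004,0.294,0],
    [0.004,0.294,0],
    [0.004,0.294,0],
    [0.004,0.294,0],
    [0.004,0.294,0],
    [0.004,0.294,0],
    [0.004,0.294,0],
    [0.004,0.294,0],
    [0.003,0.245,0],
    [0.002,0.2,0],
    [0,0.15,0],
    [0,0.1,0],
    [0,0.05,0]
  ],
  "angular": [
    [0.0002,0,-0.005],
    [0.0005,0,-0.01],
    [0.0008,0,-0.015],
    [0.001,0,-0.02],
    [0.0012,0,-0.025],
    [0.0015,0,-0.03],
    [0.0015,0,-0.03],
    [0.0015,0,-0.03],
    [0.0015,0,-0.03],
    [0.0015,0,-0.03],
    [0.0015,0,-0.03],
    [0.0015,0,-0.03],
    [0.0015,0,-0.03],
    [0.0015,0,-0.03],
    [0.0015,0,-0.03],
    [0.0012,0,-0.025],
    [0.001,0,-0.02],
    [0.0008,0,-0.015],
    [0.0005,0,-0.01],
    [0.0002,0,-0.005]
  ]
}}

```text
clock: 26.75
position: [0.5573, -0.0996, 0.1519]
ee_rot: [-2.638, -1.656, -0.066]
force: [-0.1, -0.6, -2.3]
width: 0.204
gripper_force: 58.0
```

```bash
python3 tr.py|tail -3
```

```text
26.8 (np.float64(317.3), np.float64(20.4), 47, 2346)
26.85 (np.float64(317.1), np.float64(20.4), 49, 2338)
26.9 (np.float64(317.1), np.float64(20.4), 48, 2337)
```

Request:
{"op": "carry_out", "data": {
  "claw": [1,1,1,1,1,1,1,1,1,1,1,1,1,1,1,1,1,1,1,1],
  "delta_pos": [
    [0,0.05,0],
    [0,0.1,0],
    [0,0.15,0],
    [0.002,0.2,0],
    [0.003,0.245,0],
    [0.004,0.294,0],
    [0.004,0.294,0],
    [0.004,0.294,0],
    [0.004,0.294,0],
    [0.004,0.294,0],
    [0.004,0.294,0],
    [0.004,0.294,0],
    [0.004,0.294,0],
    [0.004,0.294,0],
    [0.004,0.294,0],
    [0.003,0.245,0],
    [0.002,0.2,0],
    [0,0.15,0],
    [0,0.1,0],
    [0,0.05,0]
  ],
  "angular": [
    [0.0002,0,-0.005],
    [0.0005,0,-0.01],
    [0.0008,0,-0.015],
    [0.001,0,-0.02],
    [0.0012,0,-0.025],
    [0.0015,0,-0.03],
    [0.0015,0,-0.03],
    [0.0015,0,-0.03],
    [0.0015,0,-0.03],
    [0.0015,0,-0.03],
    [0.0015,0,-0.03],
    [0.0015,0,-0.03],
    [0.0015,0,-0.03],
    [0.0015,0,-0.03],
    [0.0015,0,-0.03],
    [0.0012,0,-0.025],
    [0.001,0,-0.02],
    [0.0008,0,-0.015],
    [0.0005,0,-0.01],
    [0.0002,0,-0.005]
  ]
}}

```text
clock: 28.9
position: [0.6001, -0.1094, 0.1519]
ee_rot: [-2.196, -2.197, -0.055]
force: [0.1, 0.1, -1.7]
width: 0.203
gripper_force: 58.0
```

```bash
python3 tr.py|tail -3; python3 n.py s3|grep -v "^w"; python3 - <<'E'
from h import *
from scipy.spatial.transform import Rotation as R
s=arm.observe();M=R.from_rotvec(s["ee_rot"]).as_matrix();print(M.round(3),s["clock"],s["position"])
q=.032;T=np.array(s["position"])-.019*M[:,2]
c=T+M@np.array([.098*np.cos(q),0,.098*np.sin(q)]); x=M@np.array([np.cos(q),0,np.sin(q)])
print("dish",c,"x",x); d=np.array([.6,.252])-c[:2]; print("lateral",x[0]*d[1]-x[1]*d[0])
# marble by undistorting: wrist ball centre & expected middle pixel
im=arm.get_image("wrist"); 
m=[np.array(r["centre"])*[640,480] for r in arm.place_of("marble_center",im)]
for off in(0,.005,.01,.015): print(off,pix(im,c+np.array([0,0,.0075])+off*np.r_[x[:2],0]))
print(m)
E
```

```text
28.95 (np.float64(318.2), np.float64(19.9), 47, 2294)
29.0 (np.float64(318.3), np.float64(19.9), 47, 2296)
29.05 (np.float64(318.2), np.float64(19.9), 46, 2285)
[ 0.0233  0.4833 -2.5792]
doorway
[[(0.8, array([0.6783, 0.2992, 0.107 ]))], []]
lantern (np.float64(0.002609497304657431), array([0.615 , 0.3202, 0.0013]), 0.95, 0.96)
lip (np.float64(0.0020073027598953353), array([ 0.5728, -0.4786,  0.0193]), 0.94, 0.58) (np.float64(0.0003960288417665669), array([ 0.4317, -0.183 ,  0.0291]), 0.93, 0.85) (np.float64(0.0061308533916954785), array([0.6007, 0.0667, 0.1817]), 0.76, 0.79) (np.float64(0.0016687099630456304), array([0.4083, 0.3748, 0.021 ]), 0.7, 0.69)
handle (np.float64(0.002484455523466276), array([ 0.4208, -0.5569,  0.0249]), 0.95, 0.6) (np.float64(0.0010042255418198152), array([ 0.5968, -0.1126,  0.1651]), 0.72, 0.77)
dish_middle (np.float64(0.003377540993680248), array([ 0.5118, -0.5181,  0.0351]), 0.97, 0.71) (np.float64(0.0003690964972135351), array([ 0.6022, -0.0076,  0.1851]), 0.71, 0.88) (np.float64(0.001059978951338254), array([ 0.4052, -0.2475,  0.0258]), 0.66, 0.89)
marble_center (np.float64(0.0025288733398247587), array([ 0.5977, -0.0042,  0.1738]), 0.45, 0.39)
[[-0.     1.     0.   ]
 [ 0.999  0.     0.05 ]
 [ 0.05   0.    -0.999]] 29.75 [ 0.60001405 -0.10945292  0.15187979]
dish [ 0.59999622 -0.01241182  0.17258912] x [-1.44860843e-04  9.99843661e-01  1.76814293e-02]
lateral -4.2077554947218926e-05
0 [[316.87819892  56.19836003]]
0.005 [[316.86851174  42.31145391]]
0.01 [[316.85874018  28.34141397]]
0.015 [[316.84888932  14.29738447]]
[array([317.376,  24.096])]
```

```bash
python3 - <<'E'
from h import *
ims=[arm.get_image(n) for n in("scene","side")]
w=np.array([640,480])
print(tri([ray(ims[0],np.array([478.3,206.7])/w),ray(ims[1],np.array([175.3,221.2])/w)]))
for z in(0,.01,.02): print(atz(ims[0],np.array([463.3,256.7])/w,z))
r=arm.trace("lantern_door",ims[0]); print([(x["conf"],np.array(x["centre"])*w,x["region"].sum()) for x in r])
a=cv2.imread("pics/s3A.png")[90:270,400:540]
cv2.imwrite("pics/l2.png",cv2.resize(a,(465,598),interpolation=cv2.INTER_CUBIC))
E
```

```text
(array([0.7676526 , 0.17720815, 0.19101713]), [np.float64(0.004654849032326428), np.float64(0.004654849032326464)])
[0.76926579 0.1863016  0.        ]
[0.77276071 0.17919579 0.01      ]
[0.77625563 0.17208998 0.02      ]
[(0.84, array([459.2  , 213.216]), np.int64(1707))]
```

View pics/l2.png

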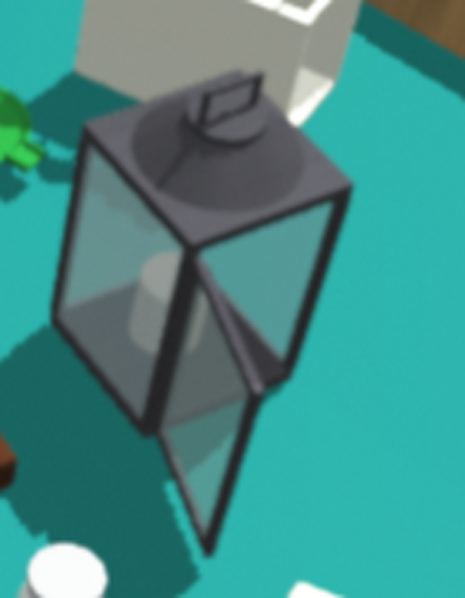

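Request:
{"op": "carry_out", "data": {
  "claw": [1,1,1,1,1,1,1,1,1,1],
  "delta_pos": [
    [0,0,0],
    [0,0,0],
    [0,0,0],
    [0,0,0],
    [0,0,0],
    [0,0,0],
    [0,0,0],
    [0,0,0],
    [0,0,0],
    [0,0,0]
  ],
  "angular": [
    [0,0.002,0],
    [0,0.004,0],
    [0,0.004,0],
    [0,0.004,0],
    [0,0.004,0],
    [0,0.004,0],
    [0,0.004,0],
    [0,0.002,0],
    [0,0.002,0],
    [0,0,0]
  ]
}}

```text
clock: 31.0
position: [0.6, -0.1095, 0.1519]
ee_rot: [-2.181, -2.181, -0.087]
force: [-0.7, 0.4, -2.0]
width: 0.202
gripper_force: 58.0
```

```bash
python3 tr.py|tail -3
```

```text
31.05 (np.float64(318.4), np.float64(28.1), 61, 2567)
31.1 (np.float64(318.6), np.float64(32.0), 62, 2523)
31.15 (np.float64(318.6), np.float64(35.9), 71, 2514)
```

```bash
sed -i 's/range(3)/range(12)/' tr.py; python3 tr.py|tail -12
```

```text
31.2 (np.float64(318.7), np.float64(40.2), 69, 2474)
31.25 (np.float64(318.8), np.float64(44.7), 75, 2469)
31.3 (np.float64(318.7), np.float64(49.5), 80, 2414)
31.35 (np.float64(318.9), np.float64(54.8), 85, 2421)
31.4 (np.float64(318.9), np.float64(60.2), 91, 2392)
31.45 (np.float64(318.9), np.float64(65.8), 94, 2338)
31.5 (np.float64(319.2), np.float64(71.7), 100, 2321)
31.55 (np.float64(319.2), np.float64(77.6), 103, 2260)
31.6 (np.float64(319.6), np.float64(82.0), 108, 2188)
31.65 (np.float64(319.5), np.float64(80.0), 106, 2258)
31.7 (np.float64(319.6), np.float64(78.6), 105, 2275)
31.75 (np.float64(319.6), np.float64(79.0), 106, 2260)
```

```bash
sed -i 's/range(12)/range(2)/;s/m\[110:\]=0/m[150:]=0/' tr.py; python3 tr.py; python3 - <<'E'
from h import *
from scipy.spatial.transform import Rotation as R
im=arm.get_image("wrist"); save(im,"w11")
print([(np.array(r["centre"])*[640,480],r["conf"]) for r in arm.place_of("marble_center",im)],[(np.array(r["centre"])*[640,480],r["conf"]) for r in arm.place_of("dish_middle",im)])
s=arm.observe();M=R.from_rotvec(s["ee_rot"]).as_matrix()
for q in(.02,.032):
  T=np.array(s["position"])-.019*M[:,2];c=T+M@np.array([.098*np.cos(q),0,.098*np.sin(q)]);x=M@np.array([np.cos(q),0,np.sin(q)])
  n=np.cross(x,M[:,1]); n*=np.sign(n[2])
  print(x,c,[pix(im,c+n*.0075+o*x).round(1).tolist() for o in(-.015,-.01,-.005,0,.005,.01)])
E
```

```text
5 (np.float64(318.0), np.float64(46.0), 80, 3156)
6 (np.float64(316.7), np.float64(45.5), 79, 2997)
7 (np.float64(316.9), np.float64(31.2), 65, 3101)
8 (np.float64(317.2), np.float64(23.8), 54, 2749)
9 (np.float64(317.3), np.float64(24.0), 55, 2774)
31.8 (np.float64(319.6), np.float64(79.9), 106, 2242)
31.85 (np.float64(319.8), np.float64(80.8), 107, 2229)
[(array([320.32 ,  89.616]), 0.59), (array([317.12 , 293.616]), 0.35)] [(array([322.176,  49.92 ]), 0.98), (array([321.408,  88.8  ]), 0.27)]
[-1.76617974e-04  9.98217059e-01  5.96881270e-02] [ 0.59999502 -0.01312639  0.17665796] [[[316.9, 97.6]], [[316.9, 83.9]], [[316.9, 70.0]], [[316.9, 56.0]], [[316.8, 41.9]], [[316.8, 27.6]]]
[-1.74339899e-04  9.98861429e-01  4.77055123e-02] [ 0.59999525 -0.01306325  0.17548366] [[[316.9, 97.7]], [[316.9, 84.1]], [[316.9, 70.3]], [[316.9, 56.5]], [[316.8, 42.5]], [[316.8, 28.5]]]
```

View pics/w11.png

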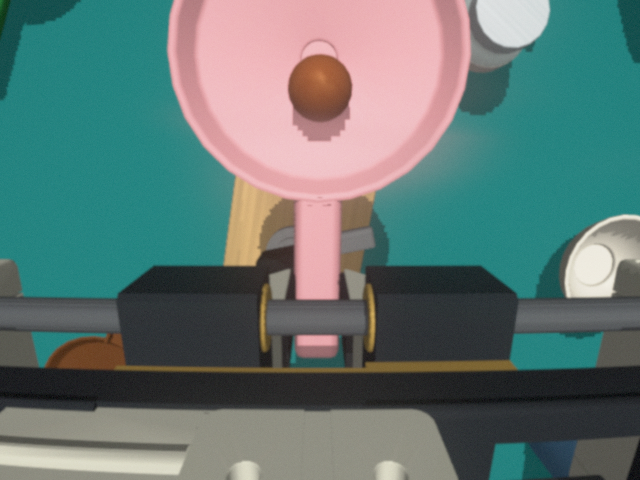

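Request:
{"op": "carry_out", "data": {
  "claw": [1,1,1,1,1,1,1,1,1,1,1,1,1,1,1],
  "delta_pos": [
    [0,-0.05,0],
    [0,-0.1,0],
    [0,-0.15,0],
    [0.002,-0.2,0],
    [0.003,-0.245,0],
    [0.004,-0.294,0],
    [0.004,-0.294,0],
    [0.004,-0.294,0],
    [0.003,-0.245,0],
    [0.002,-0.2,0],
    [0.002,-0.2,0],
    [0,-0.15,0],
    [0,-0.1,0],
    [0,-0.05,0],
    [0,0,0]
  ],
  "angular": [
    [-0.0004,0,0.005],
    [-0.0008,0,0.01],
    [-0.0012,0,0.015],
    [-0.0016,0,0.02],
    [-0.002,0,0.025],
    [-0.0024,0,0.03],
    [-0.0024,0,0.03],
    [-0.0024,0,0.03],
    [-0.002,0,0.025],
    [-0.0016,0,0.02],
    [-0.0016,0,0.02],
    [-0.0012,0,0.015],
    [-0.0008,0,0.01],
    [-0.0004,0,0.005],
    [0,0,0]
  ]
}}

```text
clock: 33.5
position: [0.5746, -0.1061, 0.1519]
ee_rot: [-2.452, -1.883, -0.098]
force: [0.7, -0.6, -2.2]
width: 0.207
gripper_force: 58.0
```

```bash
python3 tr.py|tail -2
```

```text
33.55 (np.float64(318.6), np.float64(81.0), 107, 2242)
33.6 (np.float64(318.6), np.float64(80.8), 107, 2229)
```

Request:
{"op": "carry_out", "data": {
  "claw": [1,1,1,1,1,1,1],
  "delta_pos": [
    [0,0,0],
    [0,0,0],
    [0,0,0],
    [0,0,0],
    [0,0,0],
    [0,0,0],
    [0,0,0]
  ],
  "angular": [
    [0,-0.004,0],
    [0,-0.008,0],
    [0,-0.01,0],
    [0,-0.01,0],
    [0,-0.01,0],
    [0,-0.008,0],
    [0,-0.003,0]
  ]
}}

```text
clock: 34.3
position: [0.5747, -0.1057, 0.1519]
ee_rot: [-2.478, -1.905, -0.033]
force: [-0.4, 1.6, -2.1]
width: 0.21
gripper_force: 58.0
```

```bash
python3 tr.py|tail -2
```

```text
34.35 (np.float64(318.6), np.float64(80.6), 106, 2229)
34.4 (np.float64(318.6), np.float64(80.7), 108, 2225)
```

Request:
{"op": "carry_out", "data": {
  "claw": [1,1,1,1,1],
  "delta_pos": [
    [0,0,0],
    [0,0,0],
    [0,0,0],
    [0,0,0],
    [0,0,0]
  ],
  "angular": [
    [0,-0.005,0],
    [0,-0.008,0],
    [0,-0.008,0],
    [0,-0.005,0],
    [0,0,0]
  ]
}}

```text
clock: 34.9
position: [0.5747, -0.1057, 0.1519]
ee_rot: [-2.491, -1.915, -0.001]
force: [-1.1, -0.6, -1.8]
width: 0.204
gripper_force: 58.0
```

```bash
python3 tr.py|tail -2
```

```text
34.95 (np.float64(318.3), np.float64(78.4), 104, 2251)
35.0 (np.float64(318.2), np.float64(77.6), 105, 2277)
```

```bash
python3 - <<'E'
from tr import *
for k in range(14):
    m=marble(arm.get_image("wrist")["frame"]); print(m[1],end=" ")
    if m[1]<66: break
E
```

```text
76.6 75.9 75.5 75.1 74.9 74.9 74.9 74.8 74.9 74.9 74.9 74.9 74.9 74.9
```

Request:
{"op": "carry_out", "data": {
  "claw": [1,1,1,1],
  "delta_pos": [
    [0,0,0],
    [0,0,0],
    [0,0,0],
    [0,0,0]
  ],
  "angular": [
    [0,-0.005,0],
    [0,-0.005,0],
    [0,-0.005,0],
    [0,0,0]
  ]
}}

```text
clock: 36.1
position: [0.5746, -0.1058, 0.1519]
ee_rot: [2.484, 1.909, -0.018]
force: [-0.4, 0.2, -2.7]
width: 0.203
gripper_force: 58.0
```

```bash
python3 - <<'E'
from tr import *
p=None
for k in range(12):
    m=marble(arm.get_image("wrist")["frame"]); print(m[1],end=" ")
    if m[1]<62 or (p and abs(p-m[1])<.08): break
    p=m[1]
print(arm.observe()["clock"])
E
```

```text
68.0 64.4 60.4 36.25
```

Request:
{"op": "carry_out", "data": {
  "claw": [1,1,1],
  "delta_pos": [
    [0,0,0],
    [0,0,0],
    [0,0,0]
  ],
  "angular": [
    [0,0.025,0],
    [0,0.02,0],
    [0,0,0]
  ]
}}

```text
clock: 36.55
position: [0.5743, -0.1077, 0.1518]
ee_rot: [-2.478, -1.899, -0.039]
force: [-0.2, -1.0, -2.6]
width: 0.206
gripper_force: 58.0
```

```bash
python3 - <<'E'
from tr import *
p=None
for k in range(10):
    im=arm.get_image("wrist");m=marble(im["frame"]); print(m[1],end=" ")
    if p and abs(p-m[1])<.08: break
    p=m[1]
print(arm.observe()["clock"],[(np.array(r["centre"])*[640,480],r["conf"]) for r in arm.place_of("marble_center",im)])
E
```

```text
34.4 34.3 34.2 34.2 36.75 [(array([321.28 ,  44.496]), 0.9)]
```

```bash
python3 - <<'E'
from h import *
from scipy.spatial.transform import Rotation as R
s=arm.observe();M=R.from_rotvec(s["ee_rot"]).as_matrix();q=.025
T=np.array(s["position"])-.019*M[:,2];c=T+M@np.array([.098*np.cos(q),0,.098*np.sin(q)]);x=M@np.array([np.cos(q),0,np.sin(q)])
print(c-[0,0,.018],x)
for D in([.685,.3015],[.679,.302]):
    d=np.array(D)-c[:2];print(x[0]*d[1]-x[1]*d[0])
print(abs(s["dq"]).max(),s["clock"])
im=arm.get_image("side")
for n in("scene","side"):
    im=arm.get_image(n);r=arm.place_of("catch_tip",im);print(n,[(atz(im,a["centre"],.061),a["conf"]) for a in r[:1]])
E
```

```text
[ 0.59968144 -0.01189256  0.15345664] [0.25754849 0.96624793 0.00580658]
-0.0017250978571988068
0.004201163962363072
0.004896265137755838 36.8
scene [(array([ 0.63864181, -0.09906285,  0.061     ]), 0.67)]
side [(array([ 0.63379069, -0.09952692,  0.061     ]), 0.56)]
```

All of it checks out: aligned, level, at rest and the catch is clear, so I'm handing in.

```bash
python3 -c "
from cell import arm
print(arm.sign_off())"
```

```text
the job is handed in; nothing more can be done
None
```

I handed the job in at about 37 s. The catch is swung clear, and the dish is held level and at rest about 15 cm up. By my measurements its lip line passes within about 5 mm of the doorway's middle. The marble sits about 3–5 mm off centre, after rolling about 12 mm off along the way, so I brought it back. I took the lantern's +x side as the doorway because the door's measured angle only fits that side. The judge's verdict was not reported back.

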